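# Lock a V-belt pulley on the assembly stand and press the keyed shaft home

### The job

Fit the pulley to the assembly stand: lower it so that the stand's two headed studs come up through the wide ends of its keyhole slots, then turn it clockwise seen from above as far as it goes, so that it lies flat and locked. Then draw the keyed shaft out of its wooden block and push it, key end down, into the pulley's hub, turning it until the key slips into the keyway, and press on against the stand's ejector spring until the shaft's collar sits flush on the hub. Finish while still gripping the shaft and pressing it fully home, ready for the grub screw - do not let go - and leave the other things on the bench where they are.

Things in the scene. Friction and masses are not known exactly. Their poses are not given: they have to be found in the camera images.
- stand_seat (a point): Fixed assembly stand: grey round pedestal 116 mm across, on a foot with a bolted ear on its +y and its -y side (172 mm over the ears). This point is the middle of its flat top, 24 mm above the bench; z up. On the top stand two headed studs (see stud_top) and in the middle the ejector pin.
- stud_top (a point): Top of the stud on the stand's +x side, 34 mm from the middle and 15 mm above the seat; its twin stands 34 mm out on the -x side. Each has a shank 7 mm thick and 10 mm high, then a head 15 mm across and 5 mm thick.
- pulley_hub (a point): Loose metal V-belt pulley, 0.3 to 0.6 kg, lying hub up on the white baseboard (7 mm thick). Rim 112 mm across, 16 mm high; web 8 mm thick; hub 40 mm across, 46 mm high: grip it there, fingertips above the rim (the stud heads end lower too). This point: on the axis, 23 mm above the underside; z up, x to the keyway in the bore. Seated, it is 23 mm above the seat.
- slot_mouth (a point): Wide end (20 mm hole) of one of the two alike keyhole slots in the pulley's web, top of the web, 34 mm from the axis; the other is half a turn round. From each mouth a slot 10 mm wide runs 0.61 rad anticlockwise (seen from above), ending on the pulley's x axis (+x and -x). Drop the mouths over the studs, either way round, and turn clockwise by 0.61 rad; a hard stop comes 0.04 rad later.
- hub_face (a point): Middle of the hub's flat top, the mouth of the bore, 46 mm above the pulley's underside (70 mm above the bench when on the stand); axes as pulley_hub. Bore 21.8 mm across, open all through, with one keyway at +x, 8 mm wide, reaching 14.8 mm from the axis, along its whole length. Locked on the stand, the keyway looks along the stand's +x or -x.
- shaft_grip (a point): Loose steel shaft, 0.2 to 0.4 kg, upright, hanging by its collar in the 30 mm hole of a wooden block 70 x 62 x 44 mm on the baseboard. This point: middle of its round upper part, 22 mm thick and 46 mm long, the place to grip; it is 23 mm above the collar's top. z is up the shaft, x points to the key. An empty slot milled down the side from the top end stands straight above the key.
- shaft_shoulder (a point): Underside of the shaft's collar (38 mm across, 8 mm thick), on the axis, 31 mm below shaft_grip; axes as there. Below it the shaft is 20 mm thick and 40 mm long, the last 3 mm tapered to 16 mm. Fully home, this point meets hub_face.
- shaft_key (a point): Lower outer end of the key on the shaft's +x side, 13.5 mm from the axis, 26 mm below the collar. The brass key is 6 mm wide and 24 mm long. Below it 14 mm of plain round nose enter the bore first; then the key meets the hub's face unless it stands over the keyway (within about 0.08 rad).
- ejector (a joint): How far (m) the stand's spring-loaded ejector pin is pressed down, 0 to 0.011. It is 13 mm thick and stands 16 mm above the seat; the shaft's nose meets it about 10 mm before the collar meets the hub. It pushes up with 6 N at first, 12 N with the shaft home (0.010): a shaft let go springs up again.
- glue_bottle: Small standing glue bottle, 34 mm across and 92 mm tall, bystander; origin under its middle.
- glue_pen: Yellow glue pen lying down, 88 mm long, bystander; origin under its middle.
- caliper: Digital caliper lying on the bench right of the baseboard, 150 mm long, bystander; origin under its middle.
Mind the look-alikes: they are no part of the job. What is shaped like the part that bears shaft_grip but turquoise is not meant.

How it is judged:
By the outcome, as a careful person would: the job done as asked, in the order asked, and still so for the second after the job is handed in, while the arm keeps its last pose, push and grip.
It also fails if it takes over 64 s, if anything falls off the work surface, if the arm or the gripper's body presses on something with over 40 N, if the wrist force passes 120 N, or if a joint passes its speed limit or range.

### The arm

A 6-joint arm with a two-finger parallel gripper is mounted at the origin on a cart in front of the work surface, level with it; the furniture and walls round the work are solid. World frame = base frame: x ahead of the robot, y to its left, z up, the work surface at z = 0. Lengths are in m, angles in rad, forces in N, time in s.
With the tool pointing down it reaches from about 0.25 to 0.85 m from the base axis. Payload 12.5 kg.
Tool frame: the origin (TCP) lies at the very end of the fingers, on their centre line; the grasp point (between the pads) lies 19 mm behind it; z points along the fingers, y is the direction in which the jaws open and shut (so a half turn about z gives the same grasp; the last joint's range is limited). The gripper opens to 93 mm and grips with 3 to 60 N. Pads are 15 mm wide; open, the fingers measure 128 mm over their backs; the gripper's body (75 mm by 188 mm) begins 65 mm behind the grasp point.
Start: joints at [1.117, 0.351, 1.652, -0, 1.139, -0.085], TCP at [0.198, 0.513, 0.219] pointing down, gripper open.
Joint ranges: [-2.75, 2.75], [-0.79, 2.1], [0.01, 2.65], [-1.57, 4.71], [0.07, 3.14], [-2.87, 2.87]. Speed limits (rad/s): [2.22, 2.22, 2.79, 3.14, 3.14, 3.14].

### API

Orientations are given as a rotation vector (axis times angle).
In Python, from workcell import * gives the robot as it stands.
- The arm moves only by the shell command python3 -m inch 'ROWS' [FORCE]. ROWS is JSON, a list of rows, each a list of 5 numbers: the closure, from -1 (fully open) to 1 (shut), then the shift along the tool's x, y, z each as a share of 12 cm, from -1 to 1, then the turn about the tool's z as a share of 1.5 rad, from -1 to 1. A call has 1 to 10 rows; each row shifts and turns the commanded pose from where the row before left it, along the tool's axes as they then stand; what a row does not reach is not made up. A row lasts 1/8 s, in which the tool goes at most 62.5 mm and 10.7 degrees, less where a joint would pass 70% of its speed; a pose out of reach is approached as far as the arm can. A call with a number of a shift or a turn outside -1 to 1 is refused whole. A call with a gripper value outside its range is refused whole. The fingers move at their own pace and stop on an object; FORCE is the grip in N (left out, the last holds). Time passes only in rows, so rows that do not move let the fingers close. It gives the time, the measured TCP pose, the force and the opening at its end, in the units of the state.
- read_state(): the state, without advancing time (a new reading comes with each control period).
- camera(name): name is "scene" or "side" or "wrist"; returns the picture (400x640x3 uint8, blue, green, red); there is no depth.
- calibration(name): a dict with "vfov" (degrees; the focal length in pixels is half the picture's height over the tangent of half this angle, whatever the lens; pixels are square), "cx", "cy" (the principal point, pixels), "origin" and "rotation" of the camera in the world; the wrist camera has in their place "hand_eye" (4x4, takes a point from camera to tool coordinates, whose origin is the TCP and whose axes are the flange's). Camera axes: x right, y down, z forward; pixel columns grow to the right and rows downward; lengths in m; the calibration is good to about 2 mm. A picture is of the moment at which its call begins: read the wrist's pose just before it. calibration takes no time and is no camera call.
- sign_off(): hands the job in, once; it reports no verdict.
The state is a dict: "time": time; "joints": joint angles; "qd": joint speeds; "tau": joint torques, N m; "tool_pos": TCP position; "ee_rot": TCP orientation; "ft_force": force on the tool from outside, world axes, zero at the start; "torque": the same for the moment, N m; "grip_width": opening from 0.0 (shut) to 1.0 (fully open).
Only numpy, scipy, OpenCV 4.12 (cv2) and the standard library are available. Lean on these libraries where they do the work, as an engineer would, in place of code of your own. Each camera call takes 0.05 s, during which the arm holds its last target. There are 200 camera calls.

## Working session

There is one attempt and no reset: what is moved stays moved. The work goes in short steps, Python scripts to look and compute and a shell command to move; the robot and the scene stay as the last step left them, time stands still between calls to the robot, and variables do not carry over. Pictures are saved under pics/ and viewed, about 8 in all and at most 12, crops included, and the job is handed in when it is done.

```bash
mkdir -p pics; cat > h.py <<'E'
from workcell import *
import numpy as np, cv2
from scipy.spatial.transform import Rotation as R
def snap(n,f):
    s=read_state(); im=camera(n); cv2.imwrite('pics/'+f,im); return im,s
def cam(n,s=None):
    c=calibration(n); f=200/np.tan(np.radians(c['vfov'])/2)
    if 'hand_eye' in c:
        T=np.eye(4);T[:3,:3]=R.from_rotvec(s['ee_rot']).as_matrix();T[:3,3]=s['tool_pos']
        T=T@np.array(c['hand_eye']);o,r=T[:3,3],T[:3,:3]
    else: o,r=np.array(c['origin']),np.array(c['rotation'])
    return f,c['cx'],c['cy'],o,r
def onplane(k,u,v,z):
    f,cx,cy,o,r=k; d=r@np.array([(u-cx)/f,(v-cy)/f,1]); return o+d*(z-o[2])/d[2]
def proj(k,p):
    f,cx,cy,o,r=k; q=r.T@(np.array(p)-o); return cx+f*q[0]/q[2],cy+f*q[1]/q[2]
E
python3 - <<'E'
from h import *
for n in('scene','side','wrist'):
    im,s=snap(n,n+'0.png'); print(n,calibration(n))
print(s)
E
```

```text
scene {'vfov': 50.64542800173585, 'cx': 321.2304711445427, 'cy': 201.5341735568161, 'origin': array([ 0.0337236 , -0.27225755,  0.83598788]), 'rotation': array([-2.18914317,  0.93295606, -0.36872951])}
side {'vfov': 49.42242043197545, 'cx': 318.17196761431177, 'cy': 201.8701786590961, 'origin': array([0.46099657, 1.13404048, 0.74278505]), 'rotation': array([-0.14396379,  2.77126862, -1.34947018])}
wrist {'vfov': 60.102628208110495, 'cx': 314.77440561192986, 'cy': 196.69672234652344, 'hand_eye': array([[ 1.16999213e-03, -9.64193887e-01, -2.65195738e-01,
         7.46733076e-02],
       [ 9.99998485e-01,  7.86361076e-04,  1.55276182e-03,
        -5.91080028e-04],
       [-1.28862385e-03, -2.65197153e-01,  9.64193347e-01,
        -1.66638211e-01],
       [ 0.00000000e+00,  0.00000000e+00,  0.00000000e+00,
         1.00000000e+00]])}
{'time': 0.1, 'joints': array([ 1.11740399e+00,  3.51212110e-01,  1.65233636e+00,  2.24995870e-05,
        1.13910066e+00, -8.45886419e-02]), 'qd': array([ 0.00212211, -0.00098314, -0.00177438, -0.00240878,  0.00057756,
       -0.00062365]), 'tau': array([ 1.20259724e-04, -4.98022091e+01, -2.85709924e+01,  7.00416835e-02,
        2.38854554e-02, -2.47939022e-05]), 'tool_pos': array([0.19810777, 0.51275992, 0.21814799]), 'ee_rot': array([-5.75997276e-01, -3.08803194e+00,  1.59114074e-03]), 'ft_force': array([ 0.1052291 , -0.03573794,  0.24253591]), 'torque': array([ 0.02900994,  0.02147395, -0.04332352]), 'grip_width': 1.0005812808120549}
```

View pics/scene0.png

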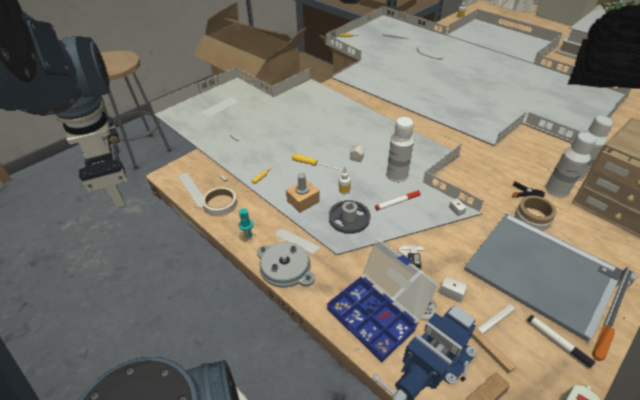

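View pics/side0.png

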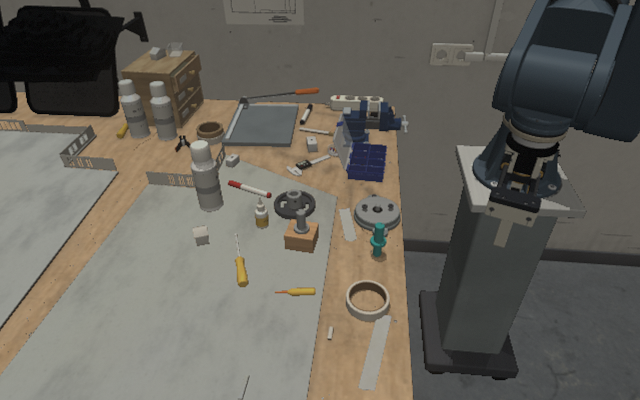

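The scene view shows these:
- **Pulley:** scene (349,214), side (295,204). A look-alike round part is the tape ring at (220,201).
- **Stand:** scene (285,263), side (378,212).
- **Steel shaft in its wooden block:** scene (302,185), side (301,225). The turquoise look-alike at (245,225) stands free and isn't wanted.

Next I'll get rough positions.

```bash
sed -i "s/np.array(c\['rotation'\])$/R.from_rotvec(c['rotation']).as_matrix()/" h.py
python3 - <<'E'
from h import *
a,b=cam('scene'),cam('side')
for n,p,q,z in [('hub top',(349,205),(295,195),.053),('stand',(285,260),(378,208),.024),('shaft top',(302,177),(301,212),.105),('turq',(245,212),(378,225),.09),('bottle top',(345,172),(259,200),.099)]:
    print(n,onplane(a,*p,z).round(3),onplane(b,*q,z).round(3))
I=[]
for n,(u,v) in (('scene',(295,215)),('side',(320,235))):
    im=cv2.imread(f'pics/{n}0.png'); I.append(cv2.resize(im[v-75:v+75,u-100:u+100],(800,600),interpolation=cv2.INTER_CUBIC))
cv2.imwrite('pics/c1.png',cv2.resize(np.vstack(I),(400,600))); cv2.imwrite('pics/c0.png',I[0])
E
```

```text
hub top [0.634 0.229 0.053] [0.627 0.235 0.053]
stand [0.411 0.236 0.024] [0.408 0.232 0.024]
shaft top [0.588 0.355 0.105] [0.591 0.366 0.105]
turq [0.412 0.376 0.09 ] [0.412 0.377 0.09 ]
bottle top [0.685 0.29  0.099] [0.699 0.323 0.099]
```

View pics/c0.png

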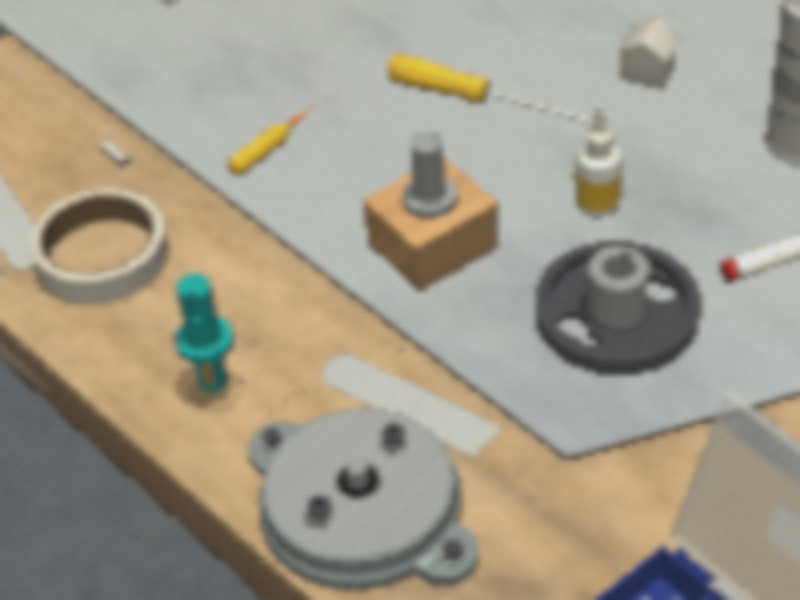

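The crop confirms the choice: grey shaft hanging in the wooden block at crop (428,170), hub-up pulley at (618,300), stand at (360,490). The turquoise part is separate at (203,330). I'll move above the parts for a close wrist view.

```bash
python3 -m inch '[[-1,-0.24,-0.06,0,0],[-1,-0.48,-0.112,0,0],[-1,-0.48,-0.112,0,0],[-1,-0.48,-0.112,0,0],[-1,-0.48,-0.112,0,0],[-1,-0.48,-0.112,0,0],[-1,-0.48,-0.112,0,0],[-1,-0.24,-0.05,0,0],[-1,0,0,0,0],[-1,0,0,0,0]]'
python3 - <<'E'
from h import *
im,s=snap('wrist','w1.png'); print(s['tool_pos'],s['ee_rot'],s['joints'])
np.save('w1.npy',s,allow_pickle=True)
E
```

```text
time: 1.4
tool_pos: [0.5397, 0.2806, 0.2184]
ee_rot: [-0.575, -3.088, 0.0]
ft_force: [-1.2, -0.8, -0.3]
grip_width: 0.998
[0.53972355 0.28056562 0.21836578] [-5.75447718e-01 -3.08768038e+00  4.15334365e-04] [ 4.02780225e-01  4.57300014e-01  1.49303802e+00  2.08427130e-04
  1.19202319e+00 -7.99583090e-01]
```

View pics/w1.png

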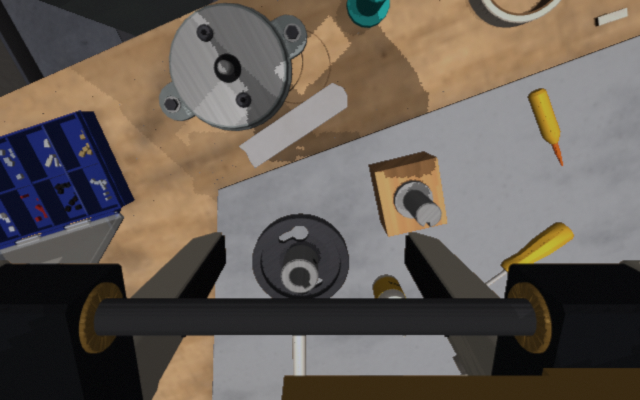

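The wrist view shows stand studs at (205,33) and (245,100), ejector pin at (227,68), pulley hub near (300,276) and shaft top near (429,214). I'll take an enlarged crop of the stand, pulley and shaft.

```bash
python3 - <<'E'
from h import *
s=np.load('w1.npy',allow_pickle=True).item(); k=cam('wrist',s); im=cv2.imread('pics/w1.png')
for n,u,v,z in [('studA',205,33,.039),('studB',245,100,.039),('pin',227,68,.040),('earA',293,33,.012),('earB',172,104,.012),('shaft',429,214,.105),('hub',300,276,.053),('bottle?',388,285,.099)]: print(n,onplane(k,u,v,z).round(4))
c1=cv2.resize(im[205:305,245:355],None,fx=4.5,fy=4.5,interpolation=cv2.INTER_CUBIC)
c2=cv2.resize(im[145:245,365:445],None,fx=3.7,fy=4.5,interpolation=cv2.INTER_CUBIC)
cv2.imwrite('pics/c2.png',np.hstack([c1,c2]))
E
```

```text
studA [0.377 0.235 0.039]
studB [0.4443 0.2451 0.039 ]
pin [0.4119 0.2413 0.04  ]
earA [0.401  0.3107 0.012 ]
earB [0.4187 0.1676 0.012 ]
shaft [0.591  0.3649 0.105 ]
hub [0.631  0.2285 0.053 ]
bottle? [0.6465 0.3117 0.099 ]
```

View pics/c2.png

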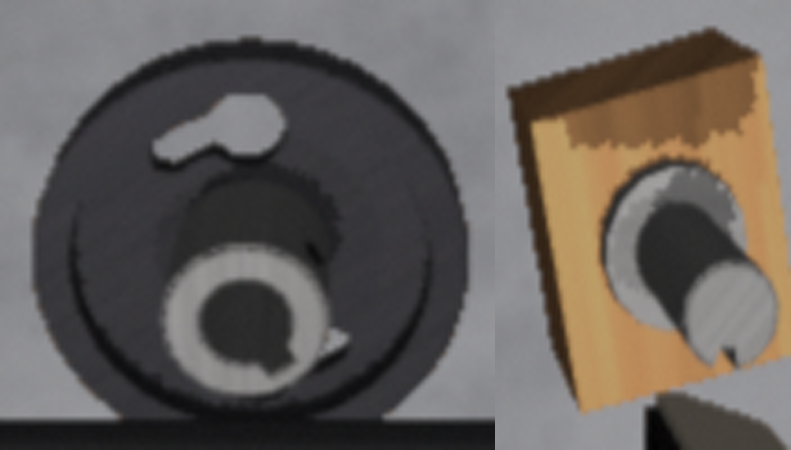

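```bash
python3 - <<'E'
from h import *
s=np.load('w1.npy',allow_pickle=True).item(); k=cam('wrist',s)
P=lambda u,v,z:onplane(k,u,v,z)[:2]
a=lambda d:round(float(np.arctan2(d[1],d[0])),3)
h=P(299.7,276.1,.053);kw=P(309.2,286.8,.053);m=P(300.1,233,.015);e=P(282.3,238.3,.015)
print('hub',h,'key',a(kw-h),np.linalg.norm(kw-h),'mouth',a(m-h),np.linalg.norm(m-h),'slotend',a(e-h),np.linalg.norm(e-h))
t=P(428.8,214.6,.105);q=P(428,223.5,.105); print('shaft',t,a(q-t),np.linalg.norm(q-t))
# collar top centre
print('collar',P(365+(675-495)/3.7,145+245/4.5,.059))
M=R.from_rotvec(s['ee_rot']).as_matrix(); print('toolx',a(M[:,0]),'tooly',a(M[:,1]))
E
```

```text
hub [0.63101897 0.22811553] key 0.302 0.016197151797261847 mouth 2.795 0.03408082729427665 slotend -2.853 0.03480093614537666
shaft [0.59146523 0.36460093] -0.366 0.008037747682408461
collar [0.59100138 0.36454633]
toolx 2.773 tooly 1.202
```

Pulley hub is at (0.631, 0.228) with yaw about 0.285. The stand is at (0.4105, 0.2395) with yaw about 0.14, and the shaft is at (0.591, 0.3645) with key yaw about −0.37. Sizes match: studs 68 mm apart, slot mouth at 34 mm radius. I'll approach the hub with the jaws along world x, away from the bottle.

```bash
python3 -m inch '[[-0.29,-0.434,-0.067,0,0.114],[-0.29,0,0,0,0.114],[-0.29,0,0,0,0.114],[-0.29,0,0,0,0.114],[-0.29,0,0,0,0.114],[-0.29,0,0,0,0.114],[-0.29,0,0,0.3,0.116],[-0.29,0,0,0.3,0],[-0.29,0,0,0,0]]' 30
python3 - <<'E'
from h import *
a,b=cam('scene'),cam('side')
print('bottle',onplane(a,344.5,192,.007),onplane(b,262,226,.007),'big',onplane(a,398,180,.007))
im,s=snap('wrist','w2.png'); M=R.from_rotvec(s['ee_rot']).as_matrix()
print('tooly',np.arctan2(M[1,1],M[0,1]),s['joints'][5]); d=np.array([.631,.228,.03])-s['tool_pos']; print((M.T@d)/.12)
np.save('w2.npy',s,allow_pickle=True)
E
```

```text
time: 2.58
tool_pos: [0.5842, 0.2543, 0.1446]
ee_rot: [-2.216, -2.224, 0.007]
ft_force: [-0.5, -0.9, 0.9]
grip_width: 0.644
bottle [0.69990901 0.30308508 0.007     ] [0.70238117 0.31390203 0.007     ] big [0.84538007 0.2231812  0.007     ]
tooly 0.0035600972886150315 0.3339222744091859
[-0.219105    0.39370332  0.95361649]
```

View pics/w2.png

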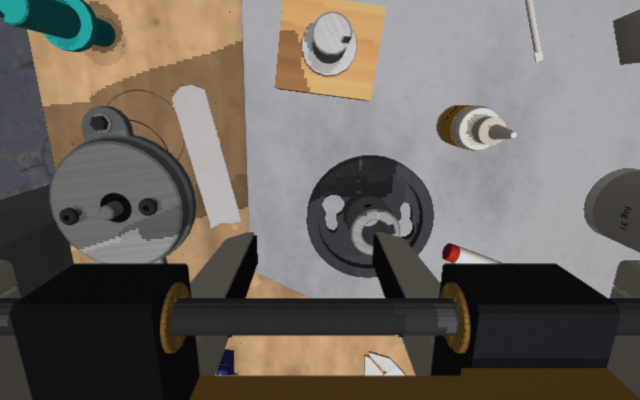

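The wrist view shows the hub top at about (377,232), shaft top (332,33) with its slot at (347,40), and studs at (69,216) and (148,206). The bottle is clear at (480,130).

```bash
python3 - <<'E'
from h import *
s=np.load('w2.npy',allow_pickle=True).item(); k=cam('wrist',s); im=cv2.imread('pics/w2.png')
P=lambda u,v,z:onplane(k,u,v,z)[:2].round(4)
a=lambda d:round(float(np.arctan2(d[1],d[0])),3)
print('hub',P(377,232,.053)); m1,e1=P(331,219,.015),P(332,201,.015); e2=P(404,208,.015)
print('m1',m1,'e',e1,e2)
A,B=P(69,216,.039),P(148,206,.039); print('studs',A,B,(A+B)/2,a(B-A),np.linalg.norm(B-A))
t,q=P(332,33,.105),P(347,39.5,.105); print('shaft',t,a(q-t),np.linalg.norm(q-t))
cv2.imwrite('pics/c3.png',np.hstack([cv2.resize(im[175:255,335:415],(400,400),interpolation=cv2.INTER_CUBIC),cv2.resize(im[0:80,295:375],(400,400),interpolation=cv2.INTER_CUBIC)]))
E
```

```text
hub [0.6324 0.228 ]
m1 [0.5973 0.2255] e [0.5979 0.2425] [0.6625 0.2363]
studs [0.3782 0.2351] [0.4451 0.2442] [0.41165 0.23965] 0.135 0.06751607216063447
shaft [0.5918 0.3641] -0.368 0.008895504482602403
```

View pics/c3.png

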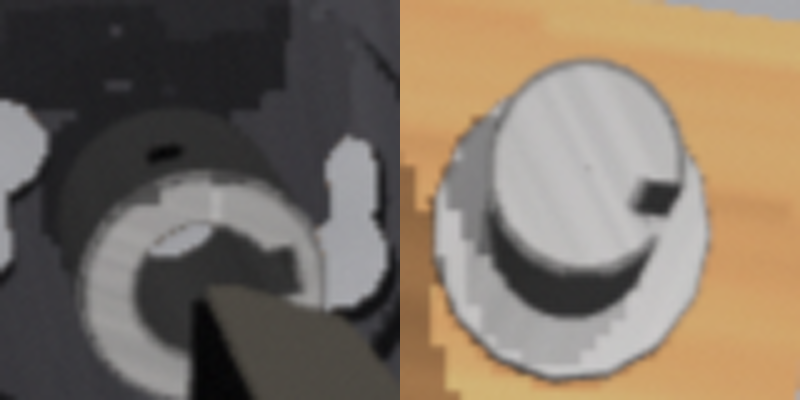

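```bash
python3 -m inch '[[-0.29,-0.22,0.385,0,0],[-0.29,0,0,0,0],[-0.29,0,0,0.4,0],[-0.29,0,0,0.35,0],[-0.29,0,0,0.2,0],[-0.29,0,0,0,0]]' 30
python3 -m inch '[[0.6,0,0,0,0],[0.6,0,0,0,0],[0.6,0,0,0,0],[0.6,0,0,0,0],[0.6,0,0,0,0],[0.6,0,0,0,0]]' 50
```

```text
time: 3.38
tool_pos: [0.6316, 0.2281, 0.0325]
ee_rot: [-2.218, -2.224, 0.002]
ft_force: [0.1, -0.2, 1.2]
grip_width: 0.646
time: 4.12
tool_pos: [0.6329, 0.2279, 0.0341]
ee_rot: [2.219, 2.223, 0.002]
ft_force: [-2.4, 0.4, 6.7]
grip_width: 0.42
```

```bash
python3 -m inch '[[0.6,0,0,-0.2,0],[0.6,0,0,-0.4,0],[0.6,0.024,-0.4625,0,0],[0.6,0.024,-0.4625,0,0],[0.6,0.024,-0.4625,0,0],[0.6,0.024,-0.4625,0,0],[0.6,0,0,0,-0.102],[0.6,0,0,0,-0.102],[0.6,0,0,0,-0.102],[0.6,0,0,0,0]]' 50
python3 - <<'E'
from h import *
im,s=snap('wrist','w3.png'); M=R.from_rotvec(s['ee_rot']).as_matrix()
print(s['tool_pos'],'tooly',np.arctan2(M[1,1],M[0,1]),s['ft_force'])
np.save('w3.npy',s,allow_pickle=True)
E
```

```text
time: 5.38
tool_pos: [0.4103, 0.2386, 0.1048]
ee_rot: [1.657, 2.669, 0.0]
ft_force: [0.9, 0.6, -4.3]
grip_width: 0.416
[0.41030446 0.23858169 0.10478938] tooly 0.4599551337629791 [ 0.89122047  0.62922024 -4.27644757]
```

View pics/w3.png

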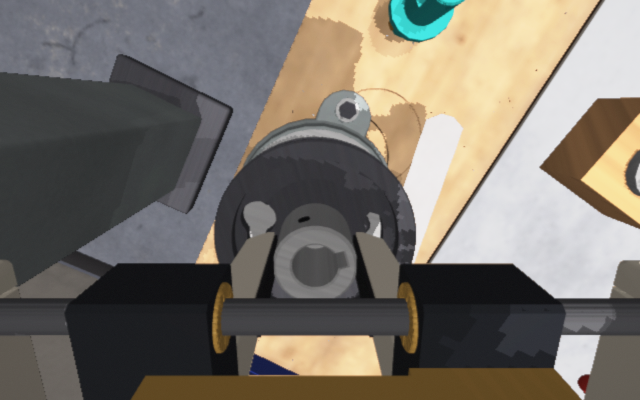

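The pulley is held over the stand: hub top at about (316,263), keyway at (345,258), left slot mouth (259,216).

```bash
python3 - <<'E'
from h import *
s=np.load('w3.npy',allow_pickle=True).item(); k=cam('wrist',s); im=cv2.imread('pics/w3.png')
P=lambda u,v,z:onplane(k,u,v,z)[:2].round(4)
print('focal scale; expected hub px at tcp:',proj(k,[.4103,.2386,.1237]))
cv2.imwrite('pics/c4.png',cv2.resize(im[185:305,230:400],None,fx=4.5,fy=4.5,interpolation=cv2.INTER_CUBIC))
E
```

```text
focal scale; expected hub px at tcp: (np.float64(316.77259982801286), np.float64(265.57385496578956))
```

View pics/c4.png

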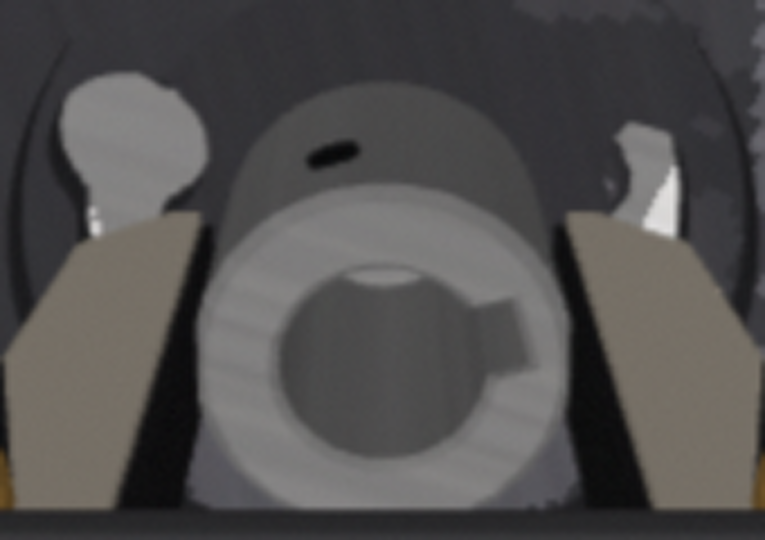

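```bash
python3 - <<'E'
from h import *
s=np.load('w3.npy',allow_pickle=True).item(); k=cam('wrist',s)
P=lambda u,v,z:onplane(k,230+u/4.5,185+v/4.5,z)[:2]
a=lambda d:(round(float(np.arctan2(d[1],d[0])),3),np.linalg.norm(d).round(4))
h=P(383,361,.1237); print(h,'key',a(P(523.5,332.5,.1237)-h))
m=P(134,140,.0857); print('mouth',a(m-h))
for l,r in((297,368),): 
  d=P(535,r,.1237)-P(512,l,.1237); print('key face',a(d))
E
```

```text
[0.40952198 0.23841549] key (0.68, np.float64(0.0149))
mouth (-3.033, np.float64(0.0333))
key face (-0.799, np.float64(0.0084))
```

```bash
python3 -m inch '[[0.6,0.003,0.016,0.1,-0.017],[0.6,0,0,0.1,0],[0.6,0,0,0.1,0],[0.6,0,0,0,0],[0.6,0,0,0,0]]' 50
python3 -m inch '[[0.6,0,0,0.015,0],[0.6,0,0,0.01,0],[0.6,0,0,0.01,0],[0.6,0,0,0.01,0]]'
```

```text
time: 6.05
tool_pos: [0.4121, 0.2398, 0.0687]
ee_rot: [1.621, 2.691, 0.0]
ft_force: [-0.8, -0.3, -4.1]
grip_width: 0.413
time: 6.55
tool_pos: [0.412, 0.2398, 0.0632]
ee_rot: [1.621, 2.691, 0.0]
ft_force: [-0.3, 0.1, -4.3]
grip_width: 0.416
```

```bash
python3 -m inch '[[0.6,0,0,0.01,0],[0.6,0,0,0.01,0],[0.6,0,0,0,0]]'
```

```text
time: 6.92
tool_pos: [0.4119, 0.2398, 0.0607]
ee_rot: [-1.621, -2.691, 0.0]
ft_force: [0.8, -0.2, -3.9]
grip_width: 0.415
```

Underside is at about 33.6 mm, below the stud tops (39 mm), with no contact, so the studs are in the mouths. I'll lower to the seat.

```bash
python3 -m inch '[[0.6,0,0,0.025,0],[0.6,0,0,0.02,0],[0.6,0,0,0.012,0],[0.6,0,0,0.008,0],[0.6,0,0,0,0]]'
```

```text
time: 7.55
tool_pos: [0.412, 0.2398, 0.053]
ee_rot: [1.621, 2.691, 0.0]
ft_force: [-0.2, 1.2, -4.4]
grip_width: 0.419
```

```bash
python3 -m inch '[[0.6,0,0,0.008,0],[0.6,0,0,0.006,0],[0.6,0,0,0.006,0],[0.6,0,0,0,0]]'
```

```text
time: 8.05
tool_pos: [0.412, 0.2398, 0.0511]
ee_rot: [1.621, 2.691, -0.0]
ft_force: [-1.5, -1.4, 5.0]
grip_width: 0.416
```

Seated at the predicted height with light contact (~9 N). I'll turn it clockwise.

```bash
python3 -m inch '[[0.6,0,0,0,0.05],[0.6,0,0,0,0.07],[0.6,0,0,0,0.07],[0.6,0,0,0,0]]'; python3 -m inch '[[0.6,0,0,0,0.07],[0.6,0,0,0,0.07],[0.6,0,0,0,0.03],[0.6,0,0,0,0]]'
python3 -c "
from h import *
s=read_state();M=R.from_rotvec(s['ee_rot']).as_matrix();print(np.arctan2(M[1,1],M[0,1]),s['torque'])"
```

```text
time: 8.55
tool_pos: [0.4122, 0.2399, 0.0511]
ee_rot: [1.986, 2.434, 0.001]
ft_force: [-2.8, -0.8, 5.6]
grip_width: 0.418
time: 9.05
tool_pos: [0.4121, 0.2398, 0.0511]
ee_rot: [2.277, 2.164, 0.0]
ft_force: [-3.2, -2.1, 7.1]
grip_width: 0.417
-0.05118712969256134 [-0.44672706  0.55099397  0.08515481]
```

```bash
for i in 1; do python3 -m inch '[[0.6,0,0,0,0.02],[0.6,0,0,0,0.02],[0.6,0,0,0,0.02],[0.6,0,0,0,0]]' >/dev/null; python3 -c "
from h import *
s=read_state();M=R.from_rotvec(s['ee_rot']).as_matrix();print(np.arctan2(M[1,1],M[0,1]),s['torque'],s['ft_force'])"; done
```

```text
-0.1406532257554663 [-0.38921274  0.45749152  0.16616515] [-2.15320311 -1.86863689  6.70843886]
```

```bash
python3 -m inch '[[0.6,0,0,0,0.02],[0.6,0,0,0,0.02],[0.6,0,0,0,0]]' >/dev/null; python3 -c "
from h import *
s=read_state();M=R.from_rotvec(s['ee_rot']).as_matrix();print(np.arctan2(M[1,1],M[0,1]),s['torque'],s['ft_force'])"
```

```text
-0.1986732162117682 [-0.96683021  0.53792969  1.03254129] [-3.37322479 -4.42522773  8.98385361]
```

The stop has been reached: torque jumped to 1.0 N·m after a 0.68 rad turn. I'll release, rise, and look.

```bash
python3 -m inch '[[-0.29,0,0,0,0],[-0.29,0,0,0,0],[-0.29,0,0,0,0],[-0.29,0,0,-0.1,0],[-0.29,0,0,-0.4,0],[-0.29,0,0,-0.4,0],[-0.29,-0.3,0,0,0],[-0.29,0,0,0,0],[-0.29,0,0,0,0]]'
python3 - <<'E'
from h import *
im,s=snap('wrist','w4.png'); M=R.from_rotvec(s['ee_rot']).as_matrix()
print('tooly',np.arctan2(M[1,1],M[0,1])); np.save('w4.npy',s,allow_pickle=True)
k=cam('wrist',s); u,v=map(int,proj(k,[.4115,.2396,.07])); print(u,v)
v=min(max(v,60),340);u=max(u,85)
cv2.imwrite('pics/c5.png',cv2.resize(im[v-60:v+60,u-85:u+85],None,fx=4.5,fy=4.5,interpolation=cv2.INTER_CUBIC)); print('off',u-85,v-60)
E
```

```text
time: 11.05
tool_pos: [0.405, 0.2049, 0.159]
ee_rot: [2.436, 1.984, 0.001]
ft_force: [-0.9, -0.9, 0.1]
grip_width: 0.646
tooly -0.20385076057300533
315 154
off 230 94
```

View pics/c5.png

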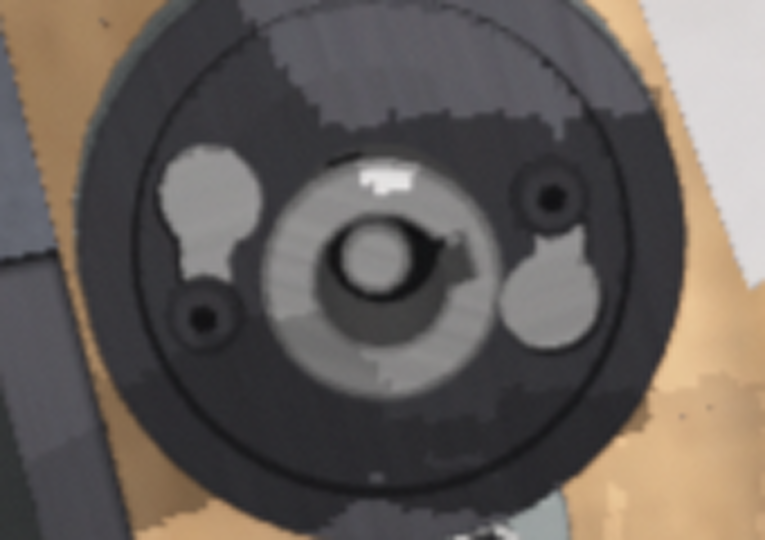

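The pulley is locked: both studs, crop (552,198) and (205,318), sit at the narrow slot ends. The keyway is at crop (470,257) and the hub centre at (381,279).

```bash
python3 - <<'E'
from h import *
s=np.load('w4.npy',allow_pickle=True).item(); k=cam('wrist',s)
P=lambda u,v,z:onplane(k,230+u/4.5,94+v/4.5,z)[:2]
a=lambda d:(round(float(np.arctan2(d[1],d[0])),3),np.linalg.norm(d).round(4))
h=P(381,278.5,.07); print(h,'key',a(P(473,257,.07)-h))
A,B=P(205,318,.039),P(552,198,.039); print('studs',(A+B)/2,a(B-A)); 
A,B=P(211,195,.032),P(549,299,.032); print('mouths',(A+B)/2,a(A-B))
M=R.from_rotvec(s['ee_rot']).as_matrix()
tgt=np.array([.5915,.3643,.16]); print((M.T@(tgt-s['tool_pos']))/.12, s['joints'])
E
```

```text
[0.4108209  0.23899715] key (0.028, np.float64(0.0155))
studs [0.40983985 0.23818493] (0.13, np.float64(0.0677))
mouths [0.41092907 0.23912429] (2.641, np.float64(0.0667))
[ 1.61593484  1.25338994 -0.00687505] [3.65604102e-01 2.56877780e-01 1.95189205e+00 1.65663711e-04
 9.32196530e-01 5.69356054e-01]
```

```bash
python3 -m inch '[[-0.29,0.404,0.313,0,0],[-0.29,0.404,0.313,0,0],[-0.29,0.404,0.313,0,0],[-0.29,0.404,0.313,0,0],[-0.29,0,0,0,-0.117],[-0.29,0,0,0,-0.117],[-0.29,0,0,0,-0.117],[-0.29,0,0,0,-0.117],[-0.29,0,0,0,-0.117],[-0.29,0,0,0,-0.117]]'
python3 -m inch '[[-0.29,0,0,0,-0.117],[-0.29,0,0,0,-0.117],[-0.29,0,0,0,0],[-0.29,0,0,0,0]]'
python3 - <<'E'
from h import *
im,s=snap('wrist','w5.png'); M=R.from_rotvec(s['ee_rot']).as_matrix()
print('tooly',np.arctan2(M[1,1],M[0,1])); np.save('w5.npy',s,allow_pickle=True)
k=cam('wrist',s); print('shaft top px',proj(k,[.5915,.3643,.105])); print((M.T@(np.array([.5915,.3643,.067])-s['tool_pos']))/.12)
E
```

```text
time: 12.35
tool_pos: [0.5907, 0.3649, 0.1579]
ee_rot: [-1.099, -2.942, 0.001]
ft_force: [0.1, 0.6, -0.7]
grip_width: 0.643
time: 12.85
tool_pos: [0.5909, 0.3645, 0.1583]
ee_rot: [-0.584, -3.087, 0.0]
ft_force: [-1.0, -0.4, -0.7]
grip_width: 0.643
tooly 1.1970538287825134
shaft top px (np.float64(315.19784942350867), np.float64(218.0506401242117))
[-5.75279147e-03  5.94573210e-04  7.60644679e-01]
```

View pics/w5.png

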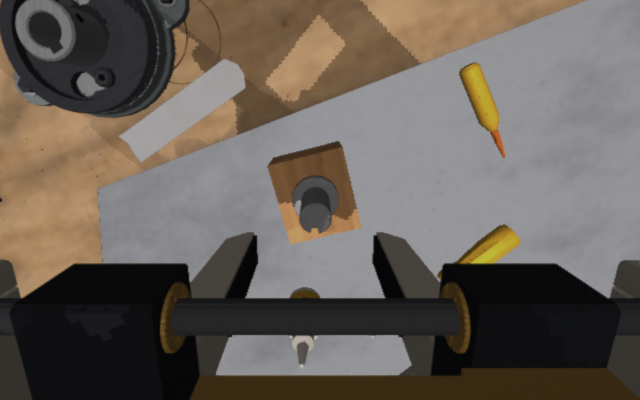

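The shaft top is at (316,217), right on the prediction (315,218), with its slot pointing down-image and clear of the pads. Descend and grip.

```bash
python3 -m inch '[[-0.29,0,0,0.35,0],[-0.29,0,0,0.28,0],[-0.29,0,0,0.12,0],[-0.29,0,0,0.01,0],[-0.29,0,0,0,0]]' 
python3 -m inch '[[0.9,0,0,0,0],[0.9,0,0,0,0],[0.9,0,0,0,0],[0.9,0,0,0,0],[0.9,0,0,0,0],[0.9,0,0,0,0],[0.9,0,0,0,0],[0.9,0,0,0,0]]' 60
```

```text
time: 13.52
tool_pos: [0.5917, 0.3645, 0.0688]
ee_rot: [0.579, 3.086, 0.002]
ft_force: [0.5, 0.8, 0.5]
grip_width: 0.645
time: 14.52
tool_pos: [0.5911, 0.3641, 0.0675]
ee_rot: [0.578, 3.088, 0.0]
ft_force: [-0.6, 0.9, 1.1]
grip_width: 0.228
```

```bash
python3 -m inch '[[0.9,0,0,-0.15,0],[0.9,0,0,-0.4,0],[0.9,0,0,-0.4,0],[0.9,0.255,-0.3785,0,0],[0.9,0.255,-0.3785,0,0],[0.9,0.255,-0.3785,0,0],[0.9,0.255,-0.3785,0,0],[0.9,0,0,0,-0.1],[0.9,0,0,0,-0.1],[0.9,0,0,0,-0.107]]'
python3 -m inch '[[0.9,0,0,0,0],[0.9,0,0,0,0]]'
python3 - <<'E'
from h import *
im,s=snap('wrist','w6.png'); M=R.from_rotvec(s['ee_rot']).as_matrix()
print('tooly',np.arctan2(M[1,1],M[0,1])); np.save('w6.npy',s,allow_pickle=True)
for n in('scene','side'): snap(n,n+'6.png')
k=cam('wrist',s); p=s['tool_pos']; top=p[2]+.0165+.021
print('top',top,proj(k,[p[0],p[1],p[2]+.0375])); print((M.T@(np.array([.411,.239,p[2]])-p))/.12)
a=cv2.imread('pics/scene6.png')[165:295,220:390];b=cv2.imread('pics/side6.png')[125:255,310:440]
cv2.imwrite('pics/c6.png',cv2.resize(np.hstack([im[150:280,240:400],b,a]),None,fx=1.73,fy=1.73*2,interpolation=cv2.INTER_CUBIC))
E
```

```text
time: 15.78
tool_pos: [0.4112, 0.239, 0.1825]
ee_rot: [-0.15, 3.137, 0.001]
ft_force: [-0.6, -0.3, -2.0]
grip_width: 0.227
time: 16.02
tool_pos: [0.4112, 0.2391, 0.1819]
ee_rot: [-0.136, 3.138, 0.0]
ft_force: [-0.1, 0.2, -2.0]
grip_width: 0.228
tooly 1.6575393743556028
top 0.21935433519205425 (np.float64(314.37356956459286), np.float64(287.2733338533037))
[ 1.90146637e-03 -2.77582237e-04 -8.94465170e-07]
```

View pics/c6.png

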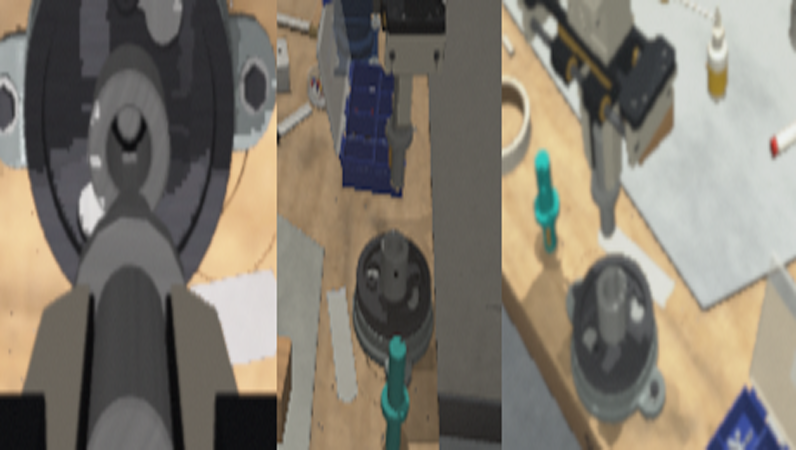

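Shaft and collar are in line with the bore in the wrist view. The bystanders haven't moved. I'll lower it gently, nose first.

```bash
python3 -m inch '[[0.9,0.002,0,0.15,0],[0.9,0,0,0.2,0],[0.9,0,0,0.07,0],[0.9,0,0,0,0],[0.9,0,0,0.02,0],[0.9,0,0,0.015,0],[0.9,0,0,0,0]]'
python3 -m inch '[[0.9,0,0,0.015,0],[0.9,0,0,0.015,0],[0.9,0,0,0,0]]'
```

```text
time: 17.05
tool_pos: [0.411, 0.239, 0.127]
ee_rot: [-0.141, 3.138, 0.0]
ft_force: [0.0, -0.3, -2.2]
grip_width: 0.224
time: 17.42
tool_pos: [0.4108, 0.2389, 0.123]
ee_rot: [0.142, -3.138, 0.0]
ft_force: [-0.5, -0.9, -2.1]
grip_width: 0.223
```

```bash
python3 -m inch '[[0.9,0,0,0.02,0],[0.9,0,0,0.02,0],[0.9,0,0,0.02,0],[0.9,0,0,0.015,0],[0.9,0,0,0,0]]'
python3 -m inch '[[0.9,0,0,0.01,0],[0.9,0,0,0.01,0],[0.9,0,0,0.008,0],[0.9,0,0,0,0]]'
```

```text
time: 18.05
tool_pos: [0.4108, 0.239, 0.114]
ee_rot: [0.142, -3.138, 0.0]
ft_force: [-1.1, -0.9, -2.9]
grip_width: 0.226
time: 18.55
tool_pos: [0.4109, 0.239, 0.1108]
ee_rot: [0.142, -3.138, 0.0]
ft_force: [-1.4, -1.3, -3.2]
grip_width: 0.229
```

```bash
python3 -m inch '[[0.9,0,0,0.01,0],[0.9,0,0,0.01,0],[0.9,0,0,0.01,0],[0.9,0,0,0,0]]'; python3 -c "
from h import *
s=read_state();print(s['torque'],s['ft_force'])"
```

```text
time: 19.05
tool_pos: [0.4109, 0.239, 0.1071]
ee_rot: [0.142, -3.138, 0.0]
ft_force: [-2.0, -0.4, -2.7]
grip_width: 0.227
[-0.16247464  0.21863475 -0.00962286] [-1.96293882 -0.39428784 -2.69277711]
```

The nose is 19 mm in (past 14 mm) with no force, so the key has entered the keyway. I'll carry on to the ejector and then home.

```bash
python3 -m inch '[[0.9,0,0,0.02,0],[0.9,0,0,0.02,0],[0.9,0,0,0.02,0],[0.9,0,0,0.015,0],[0.9,0,0,0,0]]'; python3 -m inch '[[0.9,0,0,0.02,0],[0.9,0,0,0.02,0],[0.9,0,0,0.015,0],[0.9,0,0,0,0]]'
```

```text
time: 19.68
tool_pos: [0.4109, 0.239, 0.0981]
ee_rot: [0.142, -3.138, 0.0]
ft_force: [-1.3, -0.4, -2.7]
grip_width: 0.225
time: 20.18
tool_pos: [0.411, 0.239, 0.0919]
ee_rot: [-0.142, 3.138, 0.0]
ft_force: [-2.4, -2.6, 3.8]
grip_width: 0.226
```

```bash
python3 -m inch '[[0.9,0,0,0.015,0],[0.9,0,0,0.01,0],[0.9,0,0,0,0]]'; python3 -m inch '[[0.9,0,0,0.008,0],[0.9,0,0,0.004,0],[0.9,0,0,0,0]]'
```

```text
time: 20.55
tool_pos: [0.4111, 0.239, 0.0891]
ee_rot: [-0.142, 3.138, 0.0]
ft_force: [-4.5, -3.1, 7.8]
grip_width: 0.229
time: 20.92
tool_pos: [0.4111, 0.239, 0.0878]
ee_rot: [-0.142, 3.138, 0.0]
ft_force: [-4.4, -2.9, 10.2]
grip_width: 0.23
```

```bash
python3 -m inch '[[0.9,0,0,0.006,0],[0.9,0,0,0.004,0],[0.9,0,0,0,0]]'; python3 -m inch '[[0.9,0,0,0.004,0],[0.9,0,0,0.004,0],[0.9,0,0,0,0]]'
```

```text
time: 21.3
tool_pos: [0.4111, 0.2391, 0.0866]
ee_rot: [-0.142, 3.138, 0.0]
ft_force: [-4.6, -3.5, 10.6]
grip_width: 0.227
time: 21.68
tool_pos: [0.4112, 0.2391, 0.0864]
ee_rot: [-0.142, 3.138, 0.0]
ft_force: [-8.0, -5.1, 22.4]
grip_width: 0.226
```

Force jumped at 0.0864, against a predicted home height of 0.0865, so the collar is on the hub. I'll press slightly more and check.

```bash
python3 -m inch '[[0.9,0,0,0.004,0],[0.9,0,0,0,0],[0.9,0,0,0,0],[0.9,0,0,0,0]]'
python3 - <<'E'
from h import *
im,s=snap('wrist','w7.png'); print(s['torque'],s['tool_pos'])
for n in('scene','side'): snap(n,n+'7.png')
a=cv2.imread('pics/scene7.png')[165:295,200:390];b=cv2.imread('pics/side7.png')[155:255,310:440]
cv2.imwrite('pics/c7.png',np.hstack([cv2.resize(im[120:300,220:420],(400,400)),cv2.resize(b,(400,400),interpolation=cv2.INTER_CUBIC)]))
E
```

```text
time: 22.18
tool_pos: [0.4112, 0.2391, 0.0863]
ee_rot: [-0.142, 3.138, 0.0]
ft_force: [-10.6, -5.8, 28.9]
grip_width: 0.227
[-1.18686551  1.93715452  0.00862388] [0.41119623 0.23909425 0.08630703]
```

```bash
python3 -m inch '[[0.9,0.003,-0.002,0,0],[0.9,0,0,0,0],[0.9,0,0,0,0]]'
```

```text
time: 22.7
tool_pos: [0.4112, 0.239, 0.0863]
ee_rot: [-0.142, 3.137, 0.001]
ft_force: [-9.0, -3.9, 26.7]
grip_width: 0.228
```

```bash
python3 -m inch '[[0.9,0.002,-0.001,0,0],[0.9,0,0,0,0],[0.9,0,0,0,0],[0.9,0,0,0,0]]'; python3 -c "
from workcell import *
print(sign_off())"
```

```text
time: 23.2
tool_pos: [0.4112, 0.239, 0.0863]
ee_rot: [-0.142, 3.136, 0.001]
ft_force: [-7.8, -3.4, 24.9]
grip_width: 0.231
the job is handed in; nothing more can be done
None
```

The pulley is locked on the stand and the shaft is pressed home in its hub, still gripped and pushed down. I handed the job in at 23.2 s of the 64 s; no verdict came back.

- **Pulley:** it seated at the predicted height. I turned it clockwise until torque jumped to about 1.0 N·m, after roughly 0.68 rad. A wrist picture then showed both studs in the narrow slot ends.
- **Shaft:** the key slipped into the keyway at the first try, without searching. The spring force came up as expected, and contact turned hard at TCP height 0.0864 m against the 0.0865 m computed for the collar flush on the hub.
- **At hand-in:** the push was about 25 N down at the wrist, steady, with the jaw opening still matching the gripped shaft.

- **Checks that fell short or disagreed:**
  - The last picture, of the seated collar, could not be viewed because the 12-picture limit was reached. Flush seating therefore rests on height and force only.
  - For the same reason the other things on the bench were last seen in place just before the insertion.
  - One reading of the locked keyway's angle gave 0.03 rad where the slots and studs gave about 0.10; I used 0.10.
  - About 8 N of sideways force remained at the end.

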